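Wiggle the loose peg of the bottle rack and sort it out

TASK

On the wooden three-peg rack that the swing-top bottles dry on, the peg without a collar at its foot seems to have come loose. Grip it and wiggle it along the row in its socket to feel its play, first to the robot's left and then to the robot's right, as far as the socket lets it go each way. Then draw it out, lower it while still held to the floor of the upper grey basket, and let go, leaving it at rest in that basket; do not knock the swing-top bottle that stands on the platform.

Things in the scene. Friction and masses are not known exactly. Their poses are not given: they have to be found in the camera images.
- peg_mid (a point): Centre of the loose peg: plain round wood dowel, 26 mm thick, 140 mm long, 55 g, no collar, upright (z up) in any one of the rack's sockets, 35 mm deep in it. At the start this point is 80 mm above the platform. It can be gripped here or up to 25 mm higher. Free play about 8 mm to every side. The two other pegs are equal dowels with a 58 mm wide, 8 mm high foot collar, firmly fixed.
- rack: Fixed wooden rack, 84 mm (x) by 330 mm (y, along the row) by 45 mm high; origin at the centre of its underside, on the platform. y points to the robot's left within 20 degrees. Round sockets 43 mm wide, 35 mm deep, at y = -110, 0, 110 mm on the centre line; the loose peg starts in the middle of one, collared pegs (tops 150 mm above the platform) fill the others.
- basket_in (a point): Centre of the inner floor of the upper of two nested grey plastic baskets on the robot's left, fixed. Inside 228 mm (x) by 168 mm (y); the rim is 80 mm above this point, which is 55 mm above the platform. z up.
- swing_bottle: Amber glass swing-top bottle standing beyond the rack, 68 mm in diameter, 252 mm tall, white stopper; origin at the centre of its underside, z up. A bystander: leave it standing.

How it is judged (in metres and radians):
On the way, in this order (a step that is already met when the one before it is completed fails the run):
1. the loose peg, still in its socket, is pushed along the row to the robot's left (its centre at least 5 mm from the middle of its socket) ((y of peg_mid in the frame of rack between -0.105 and -0.07 m or y of peg_mid in the frame of rack between 0.005 and 0.04 m or y of peg_mid in the frame of rack between 0.115 and 0.15 m) and x of peg_mid in the frame of rack between -0.04 and 0.04 m and z of peg_mid in the frame of rack below 0.095 m), for 0.1 s.
2. then, still in its socket, to the robot's right (at least 5 mm from the middle) ((y of peg_mid in the frame of rack between -0.15 and -0.115 m or y of peg_mid in the frame of rack between -0.04 and -0.005 m or y of peg_mid in the frame of rack between 0.07 and 0.105 m) and x of peg_mid in the frame of rack between -0.04 and 0.04 m and z of peg_mid in the frame of rack below 0.095 m), for 0.1 s.
3. it is lowered into the upper basket while still held, its centre less than 100 mm above the basket's floor (x of peg_mid in the frame of basket_in between -0.11 and 0.11 m and y of peg_mid in the frame of basket_in between -0.08 and 0.08 m and z of peg_mid in the frame of basket_in below 0.1 m and contact force between peg and the fingers above 0.5 N), for 0.1 s.
At the end, for the whole second after the job is handed in: The loose peg is at rest, let go, in the upper basket, standing, leaning or lying: its centre within the inside (110 mm in x and 80 mm in y of the middle of the floor) and less than 90 mm above the floor (x of peg_mid in the frame of basket_in between -0.11 and 0.11 m and y of peg_mid in the frame of basket_in between -0.08 and 0.08 m and z of peg_mid in the frame of basket_in between 0 and 0.09 m and linear speed of peg below 0.03 m/s); the robot touches nothing.
It fails at once if the swing-top bottle is tipped more than 20 degrees or moved more than 40 mm (angle between swing_bottle's own z axis and vertical above 0.35 rad or distance of swing_bottle from where it was at the start of the episode above 0.04 m).
It also fails if it takes over 45 s, if anything falls off the work surface, if the arm or the gripper's body presses on something with over 40 N, if the wrist force passes 120 N, or if a joint passes its speed limit or range.

ROBOT

A 6-joint arm with a two-finger parallel gripper is mounted at the origin on the work surface. World frame = base frame: x ahead of the robot, y to its left, z up, the work surface at z = 0. Lengths are in m, angles in degrees, forces in N, time in s.
With the tool pointing down it reaches from about 0.35 to 0.875 m from the base axis. Payload 4.2 kg.
Tool frame: the origin (TCP) lies at the very end of the fingers, on their centre line; the grasp point (between the pads) lies 19 mm behind it; z points along the fingers, y is the line along which they close (so a half turn about z gives the same grasp; the last joint's range is limited). The gripper opens to 87 mm and grips with 3 to 60 N. Pads are 19 mm wide; open, the fingers measure 117 mm over their backs; the gripper's body (75 mm by 190 mm) begins 51 mm behind the grasp point.
Start: joints at [82.025, 22.042, 0.453, 0, -68.411, -14.817], TCP at [0.242, 0.576, 0.223] pointing down, gripper open.
Joint ranges: [-179.83, 179.83], [-69.29, 118.12], [-61.27, 80.66], [-181.25, 117.63], [-171.15, -9.14], [-177.46, 177.46]. Speed limits (degrees/s): [159.86, 159.86, 180, 180, 180, 180].

INTERFACE

Orientations are given as a 3x3 rotation matrix whose columns are the frame's x, y, z axes.
In Python, from station import * gives the robot as it stands.
- The arm moves only by the shell command python3 -m pendant 'ROWS'. ROWS is JSON, a list of rows, each an object of numbers: "x", "y", "z": the shift along the world's x, y, z normalised to -1 to 1, where 1 is 250 mm; "rx", "ry", "rz": the turn, a rotation vector about the world's x, y, z normalised to -1 to 1, where 1 is 180 degrees; "claw": the opening, from 0 (shut) to 1 (fully open). A call has exactly 8 rows; each row is the pose to reach, as a shift and turn from the pose commanded when the call began, turning the shorter way round; what a row does not reach only later rows make up. A row lasts 1/8 s, in which the tool goes at most 62.5 mm and 10.7 degrees, less where a joint would pass 70% of its speed; a pose out of reach is approached as far as the arm can. A call with a number of a shift or a turn outside -1 to 1 is refused whole. A call with a gripper value outside its range is refused whole. The fingers move at their own pace and stop on an object; the grip force is fixed at half the most. Time passes only in rows, so rows that repeat a pose let the fingers close, or fill a call up. It gives the time, the measured TCP pose, the force, the opening and the grip force at its end, in the units of the state.
- sense(): the state, without advancing time (a new reading comes with each control period).
- capture(name): name is "side" or "top"; returns a dict with "color" (480x640x3 uint8, red, green, blue), "mtx" (3x3 intrinsics, pixels), "k1" (the pictures are not rectified: a ray, as slopes to the right and down, at radius r is drawn at 1 + k1 r^2 times it, then the intrinsics apply), "world_to_cam" (4x4, takes a point from world to camera coordinates). Camera axes: x right, y up, looking along -z (the intrinsics and any distortion apply to the point x, -y, -z); pixel columns grow to the right and rows downward; lengths in m; the calibration is good to about 2 mm. A picture is of the moment at which its call begins. There is no depth.
- finish_job(): hands the job in; it is judged then, once.
Trained networks look in a picture, given as the dict that the camera call returned (one of the last four; its "shot" number tells which), for a name from the list of things; names that differ only in an ending like _2 or _b are one class to them, and where a whole thing is asked for, a point or a joint stands for the part that bears it (a point fixed in the world has none). Each returns a list of dicts, best first, with "conf" (0 to 1); they miss things now and then, are a little off and sometimes report something else, mostly with a low value. They report only what shows in the picture. A call takes as long as a camera call.
- search_frame(picture, label): "centre" ([column, row] in pixels, amid what is visible of it).
- regions_of(picture, label): "region" (480x640 bool, what is visible of it) and "centre" ([column, row] in pixels, amid what is visible of it).
The state is a dict: "time_s": time; "joints": joint angles; "joint_velocities": joint speeds; "effort": joint torques, N m; "tcp_pos": TCP position; "ee_rot": TCP orientation; "wrist_force": force on the tool from outside, world axes, zero at the start; "moment": the same for the moment, N m; "gripper_width": opening from 0.0 (shut) to 1.0 (fully open); "gripper_force": force on a finger pad.
Only numpy, scipy, OpenCV 4.12 (cv2) and the standard library are available. Lean on these libraries where they do the work, as an engineer would, in place of code of your own. Each camera call takes 0.05 s, during which the arm holds its last target. There are 200 camera calls.

## Working session

There is one attempt and no reset: what is moved stays moved. The work goes in short steps, Python scripts to look and compute and a shell command to move; the robot and the scene stay as the last step left them, time stands still between calls to the robot, and variables do not carry over. Pictures are saved under pics/ and viewed, at most 10 in all, crops included, and the job is handed in when it is done.

```bash
mkdir -p pics; cat > h.py <<'E'
from station import *
import numpy as np, cv2
def project(p,P):
    c=p["world_to_cam"]@np.append(P,1); u=np.array([c[0]/-c[2],-c[1]/-c[2]]); u=u*(1+p["k1"]*(u@u)); m=np.array(p["mtx"]); return (m[0,0]*u[0]+m[0,2],m[1,1]*u[1]+m[1,2])
def ray(p,px):
    m=np.array(p["mtx"]); d=np.array([(px[0]-m[0,2])/m[0,0],(px[1]-m[1,2])/m[1,1]]); u=d.copy()
    for _ in range(20): u=d/(1+p["k1"]*(u@u))
    W=np.array(p["world_to_cam"]); R=W[:3,:3]; v=R.T@np.array([u[0],-u[1],-1]); return -R.T@W[:3,3],v
def atz(p,px,z):
    o,v=ray(p,px); return o+v*(z-o[2])/v[2]
def tri(a,pa,b,pb):
    o1,d1=ray(a,pa);o2,d2=ray(b,pb)
    s=np.linalg.lstsq(np.c_[d1,-d2],o2-o1,rcond=None)[0]
    A=o1+s[0]*d1;B=o2+s[1]*d2
    return (A+B)/2,np.linalg.norm(A-B)
E
python3 - <<'E'
from h import *
np.set_printoptions(precision=3,suppress=True)
P={n:capture(n) for n in("side","top")}
for n,p in P.items():
    cv2.imwrite(f"pics/{n}0.png",p["color"][:,:,::-1]); print(n,"cam at",ray(p,(320,240)))
    for l in("peg_mid","rack","basket_in","swing_bottle"):
        for r in search_frame(p,l)[:4]: print(l,np.round(r["centre"],1),round(r["conf"],2))
print(sense())
E
```

```text
side cam at (array([0.524, 0.684, 0.811]), array([ 0.118, -0.674, -0.73 ]))
peg_mid [368.8 196.5] 0.58
rack [366.1 236.4] 0.7
basket_in [398.6 374.3] 0.81
swing_bottle [279.6 167.4] 0.95
top cam at (array([0.543, 0.018, 1.023]), array([ 0.099,  0.017, -0.995]))
peg_mid [412.5 289.3] 0.69
rack [399.4 290.5] 0.98
rack [415.4 290.2] 0.71
basket_in [177.5 336.4] 0.74
swing_bottle [446.4 160.4] 0.82
{'time_s': 0.5, 'joints': array([ 82.025,  22.044,   0.45 ,  -0.002, -68.411, -14.816]), 'joint_velocities': array([-0.068, -0.121,  0.109,  0.006, -0.118,  0.029]), 'effort': array([  0.   , -39.008,  18.745,   4.221,   0.015,  -0.   ]), 'tcp_pos': array([0.242, 0.576, 0.222]), 'ee_rot': array([[ 0.922, -0.387, -0.   ],
       [-0.387, -0.922, -0.   ],
       [-0.   ,  0.   , -1.   ]]), 'wrist_force': array([-0.085, -0.744,  0.01 ]), 'moment': array([ 0.001,  0.015, -0.03 ]), 'gripper_force': 0.0, 'gripper_width': 1.0002858514371396}
```

View pics/side0.png

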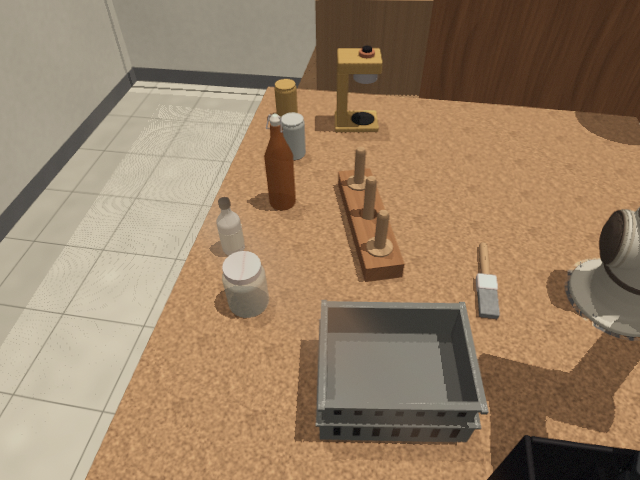

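View pics/top0.png

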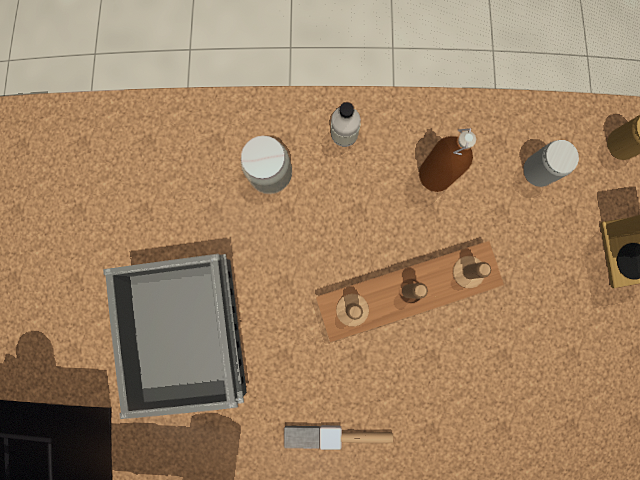

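The side view shows three pegs, with tops at about (360,152), (371,180) and (383,213). In the top view the tops are at about (485,268), (421,290) and (355,312). Both outer pegs have collars and the middle one, at (421,290), has none, so it is the loose peg. The basket is at (398,370) in the side view and (178,330) in the top view. The bottle is beyond the rack.

```bash
python3 - <<'E'
from h import *
np.set_printoptions(precision=3,suppress=True)
a=capture("side");b=capture("top")
for n,s,t in(("R",(361,151),(485,269)),("M",(371,180),(421,291)),("L",(383,213),(355,312)),("bottle top",(275,119),(467,139))): print(n,*tri(a,s,b,t))
# basket inner-floor corners & rim corners (rough by eye), top
print("rim tri",tri(a,(322,306),b,(221,257)),tri(a,(468,306),b,(241,402)),tri(a,(478,408),b,(124,413)),tri(a,(319,408),b,(108,270)))
cv2.imwrite("pics/c1.png",cv2.resize(b["color"][225:365,300:510,::-1],None,fx=3.5,fy=3.5,interpolation=cv2.INTER_CUBIC))
for l in("peg_mid","rack","basket_in"):
  for n,p in(("s",a),("t",b)):
    for r in regions_of(p,l)[:2]:
        ys,xs=np.nonzero(r["region"]); print(l,n,round(r["conf"],2),cv2.minAreaRect(np.c_[xs,ys].astype(np.float32)))
E
```

```text
R [ 0.584 -0.236  0.14 ] 0.0022418699288745208
M [ 0.55  -0.13   0.142] 0.0004771524292902769
L [ 0.516 -0.023  0.147] 0.0005456945648734541
bottle top [ 0.772 -0.185  0.241] 0.0006463816871321792
rim tri (array([0.606, 0.2  , 0.114]), np.float64(0.001623330542055779)) (array([0.357, 0.163, 0.118]), np.float64(0.015507103673350469)) (array([0.343, 0.358, 0.131]), np.float64(0.003484558292479509)) (array([0.58 , 0.393, 0.126]), np.float64(0.0007545934136696037))
peg_mid s 0.87 ((369.8211364746094, 197.48570251464844), (11.602930068969727, 43.34153366088867), 4.573921203613281)
peg_mid t 0.67 ((415.0, 290.5), (15.0, 24.0), 90.0)
rack s 0.88 ((370.5315246582031, 223.71347045898438), (117.92389678955078, 42.608909606933594), 74.47589111328125)
rack t 0.73 ((409.77337646484375, 290.89593505859375), (48.01625442504883, 183.27728271484375), 72.11070251464844)
basket_in s 0.72 ((369.88134765625, 197.60232543945312), (11.893342018127441, 43.399620056152344), 4.236394882202148)
basket_in s 0.69 ((402.4178466796875, 370.97308349609375), (172.93814086914062, 140.52842712402344), 1.2364076375961304)
basket_in t 0.87 ((175.26217651367188, 335.8597412109375), (156.8127899169922, 129.75704956054688), 83.6598129272461)
```

View pics/c1.png

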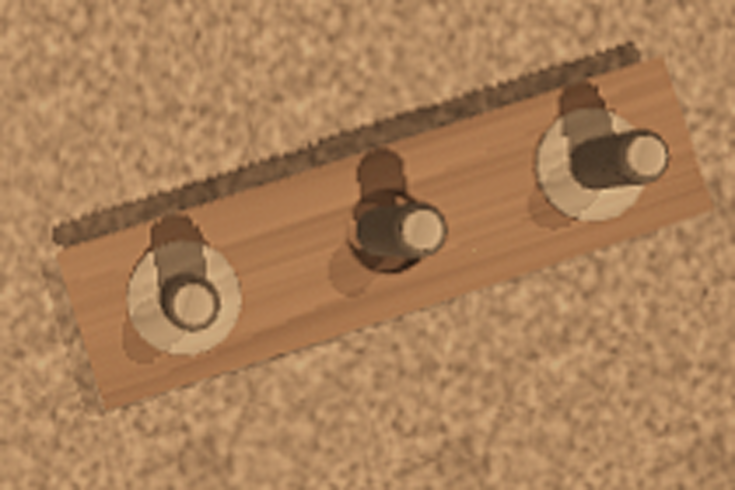

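The middle peg's foot shows a dark socket gap and no collar, so it is confirmed as the loose one. The tops sit at z≈0.145 and 112 mm apart, which matches the given sizes. The row's yaw is about 17.7°. The tool's closing line is already about 40° off the row, so the body clears the neighbouring pegs and no turn is needed. Moving to above the peg.

```bash
R='x'; python3 -m pendant '[{"x":0.05,"y":-0.12,"z":0.02,"claw":1},{"x":0.1,"y":-0.24,"z":0.04,"claw":1},{"x":0.15,"y":-0.36,"z":0.06,"claw":1},{"x":0.2,"y":-0.48,"z":0.06,"claw":1},{"x":0.25,"y":-0.6,"z":0.06,"claw":1},{"x":0.3,"y":-0.72,"z":0.06,"claw":1},{"x":0.36,"y":-0.84,"z":0.06,"claw":1},{"x":0.42,"y":-0.96,"z":0.06,"claw":1}]'
python3 -m pendant '[{"x":0.05,"y":-0.12,"claw":1},{"x":0.1,"y":-0.24,"claw":1},{"x":0.15,"y":-0.36,"claw":1},{"x":0.2,"y":-0.48,"claw":1},{"x":0.25,"y":-0.6,"claw":1},{"x":0.3,"y":-0.72,"claw":1},{"x":0.36,"y":-0.84,"claw":1},{"x":0.42,"y":-0.96,"claw":1}]'
python3 - <<'E'
from h import *
np.set_printoptions(precision=4,suppress=True)
a=capture("side");b=capture("top")
# basket unobstructed? print tops at z=.15
for px in((354.3,311.6),(420.9,290.4),(483.7,269.9)): print(atz(b,px,.15))
for r in regions_of(a,"peg_mid")[:1]:
  ys,xs=np.nonzero(r["region"]); k=ys<ys.min()+8; print(r["conf"],ys.min(),xs[k].mean(), atz(a,(xs[k].mean(),ys.min()+4),.15))
for c in((221,257),(241,402),(124,413),(108,270)): print("rim",atz(b,c,.135))
print(sense()["tcp_pos"],sense()["wrist_force"])
cv2.imwrite("pics/t2.png",b["color"][:,:,::-1])
E
```

```text
[ 0.5165 -0.022   0.15  ]
[ 0.5504 -0.1283  0.15  ]
[ 0.5833 -0.2309  0.15  ]
0.98 176 370.7721518987342 [ 0.5501 -0.1201  0.15  ]
rim [0.6033 0.1957 0.135 ]
rim [0.3678 0.1598 0.135 ]
rim [0.3423 0.3569 0.135 ]
rim [0.58   0.3891 0.135 ]
[0.2421 0.5762 0.2226] [-0.5185  0.1413  0.3841]$[0]: bad value
$[0]: bad value
```

View pics/t2.png

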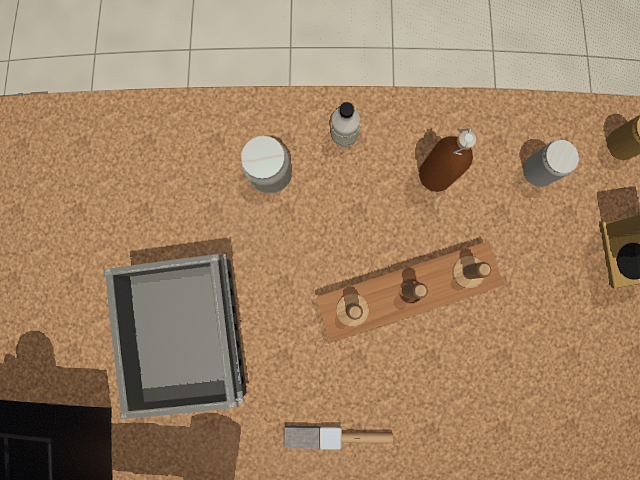

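The scene is unchanged: both calls were refused because each row needs every key. The geometry still holds, with socket spacing of about 109.7 mm and the peg at (0.550, −0.128). Retrying with full rows.

```bash
python3 -m pendant '[{"x":0.05,"y":-0.12,"z":0.02,"rx":0,"ry":0,"rz":0,"claw":1},{"x":0.1,"y":-0.24,"z":0.04,"rx":0,"ry":0,"rz":0,"claw":1},{"x":0.15,"y":-0.36,"z":0.06,"rx":0,"ry":0,"rz":0,"claw":1},{"x":0.2,"y":-0.48,"z":0.06,"rx":0,"ry":0,"rz":0,"claw":1},{"x":0.25,"y":-0.6,"z":0.06,"rx":0,"ry":0,"rz":0,"claw":1},{"x":0.3,"y":-0.72,"z":0.06,"rx":0,"ry":0,"rz":0,"claw":1},{"x":0.36,"y":-0.84,"z":0.06,"rx":0,"ry":0,"rz":0,"claw":1},{"x":0.42,"y":-0.96,"z":0.06,"rx":0,"ry":0,"rz":0,"claw":1}]'
python3 -m pendant '[{"x":0.05,"y":-0.12,"z":0,"rx":0,"ry":0,"rz":0,"claw":1},{"x":0.1,"y":-0.24,"z":0,"rx":0,"ry":0,"rz":0,"claw":1},{"x":0.15,"y":-0.36,"z":0,"rx":0,"ry":0,"rz":0,"claw":1},{"x":0.2,"y":-0.48,"z":0,"rx":0,"ry":0,"rz":0,"claw":1},{"x":0.25,"y":-0.6,"z":0,"rx":0,"ry":0,"rz":0,"claw":1},{"x":0.3,"y":-0.72,"z":0,"rx":0,"ry":0,"rz":0,"claw":1},{"x":0.36,"y":-0.84,"z":0,"rx":0,"ry":0,"rz":0,"claw":1},{"x":0.42,"y":-0.96,"z":0,"rx":0,"ry":0,"rz":0,"claw":1}]'
```

```text
time_s: 2.05
tcp_pos: [0.3474, 0.3353, 0.2378]
ee_rot: [[0.922, -0.387, 0.0], [-0.387, -0.922, 0.001], [0.0, -0.001, -1.0]]
wrist_force: [-0.5, 0.7, -0.0]
gripper_width: 1.002
gripper_force: 0.0
time_s: 3.05
tcp_pos: [0.4525, 0.0952, 0.2378]
ee_rot: [[0.922, -0.387, 0.001], [-0.387, -0.922, 0.0], [0.0, -0.001, -1.0]]
wrist_force: [0.5, 0.7, 0.0]
gripper_width: 1.0
gripper_force: 0.0
```

```bash
python3 -m pendant '[{"x":0.06,"y":-0.13,"z":0,"rx":0,"ry":0,"rz":0,"claw":1},{"x":0.12,"y":-0.26,"z":0,"rx":0,"ry":0,"rz":0,"claw":1},{"x":0.18,"y":-0.4,"z":0,"rx":0,"ry":0,"rz":0,"claw":1},{"x":0.24,"y":-0.54,"z":0,"rx":0,"ry":0,"rz":0,"claw":1},{"x":0.3,"y":-0.68,"z":0,"rx":0,"ry":0,"rz":0,"claw":1},{"x":0.35,"y":-0.8,"z":0,"rx":0,"ry":0,"rz":0,"claw":1},{"x":0.39,"y":-0.89,"z":0,"rx":0,"ry":0,"rz":0,"claw":1},{"x":0.39,"y":-0.89,"z":0,"rx":0,"ry":0,"rz":0,"claw":1}]'
python3 - <<'E'
from h import *
np.set_printoptions(precision=4,suppress=True)
a=capture("side"); t=sense()["tcp_pos"]; print(t,"tcp px",project(a,t),"peg top exp",project(a,(.55,-.128,.15)))
b=capture("top")
for r in regions_of(a,"peg_mid")[:1]:
  ys,xs=np.nonzero(r["region"]);print(r["conf"],ys.min(),xs.mean())
for c in((131,275),(215,268),(225,388),(141,401)): print("floor",atz(b,c,.055))
cv2.imwrite("pics/s3.png",cv2.resize(a["color"][60:300,240:500,::-1],None,fx=2.5,fy=2.5,interpolation=cv2.INTER_CUBIC))
E
```

```text
time_s: 4.05
tcp_pos: [0.5499, -0.1276, 0.2371]
ee_rot: [[0.921, -0.39, -0.0], [-0.39, -0.921, -0.0], [-0.0, 0.0, -1.0]]
wrist_force: [-0.9, 0.6, 0.7]
gripper_width: 0.999
gripper_force: 0.0
[ 0.5495 -0.1267  0.2372] tcp px (np.float64(374.3037593719187), np.float64(145.05612787168678)) peg top exp (np.float64(371.1609908527881), np.float64(177.7183789636421))
0.82 176 369.59837728194725
floor [0.5747 0.3779 0.055 ]
floor [0.5889 0.2222 0.055 ]
floor [0.3762 0.2013 0.055 ]
floor [0.3476 0.3552 0.055 ]
```

View pics/s3.png

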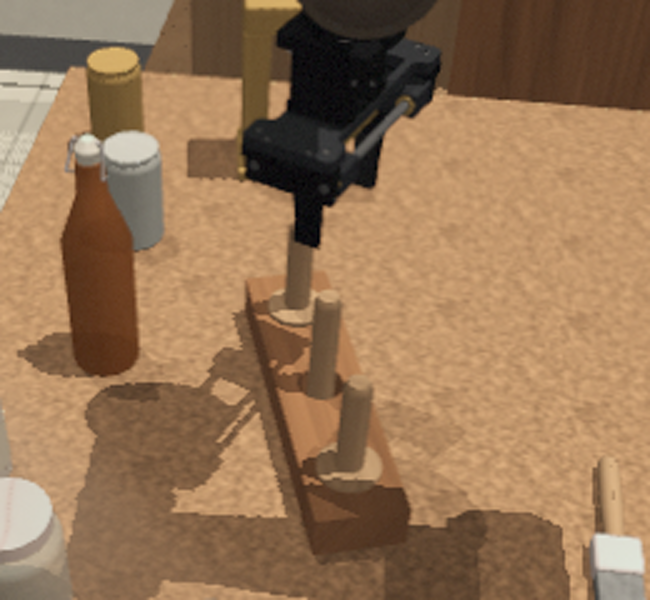

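The gripper is straight above the middle peg: its top is at crop (328,297), and the near fingertip is at (307,240). The bottle, at crop (100,250), is well clear. Lowering, then closing.

```bash
python3 -m pendant '[{"x":0,"y":0,"z":-0.1,"rx":0,"ry":0,"rz":0,"claw":1},{"x":0,"y":0,"z":-0.2,"rx":0,"ry":0,"rz":0,"claw":1},{"x":0,"y":0,"z":-0.3,"rx":0,"ry":0,"rz":0,"claw":1},{"x":0,"y":0,"z":-0.4,"rx":0,"ry":0,"rz":0,"claw":1},{"x":0,"y":0,"z":-0.5,"rx":0,"ry":0,"rz":0,"claw":1},{"x":0,"y":0,"z":-0.57,"rx":0,"ry":0,"rz":0,"claw":1},{"x":0,"y":0,"z":-0.62,"rx":0,"ry":0,"rz":0,"claw":1},{"x":0,"y":0,"z":-0.62,"rx":0,"ry":0,"rz":0,"claw":1}]'
python3 -m pendant '[{"x":0,"y":0,"z":0,"rx":0,"ry":0,"rz":0,"claw":0.6},{"x":0,"y":0,"z":0,"rx":0,"ry":0,"rz":0,"claw":0.5},{"x":0,"y":0,"z":0,"rx":0,"ry":0,"rz":0,"claw":0.4},{"x":0,"y":0,"z":0,"rx":0,"ry":0,"rz":0,"claw":0.3},{"x":0,"y":0,"z":0,"rx":0,"ry":0,"rz":0,"claw":0.2},{"x":0,"y":0,"z":0,"rx":0,"ry":0,"rz":0,"claw":0.1},{"x":0,"y":0,"z":0,"rx":0,"ry":0,"rz":0,"claw":0},{"x":0,"y":0,"z":0,"rx":0,"ry":0,"rz":0,"claw":0}]'
```

```text
time_s: 5.2
tcp_pos: [0.5491, -0.1258, 0.082]
ee_rot: [[0.922, -0.387, -0.001], [-0.387, -0.922, -0.0], [-0.001, 0.001, -1.0]]
wrist_force: [-0.2, -0.5, 1.2]
gripper_width: 1.0
gripper_force: 0.0
time_s: 6.2
tcp_pos: [0.5496, -0.1264, 0.0825]
ee_rot: [[0.922, -0.387, -0.0], [-0.387, -0.922, -0.0], [-0.0, 0.0, -1.0]]
wrist_force: [0.4, 0.4, 0.6]
gripper_width: 0.294
gripper_force: 30.0
```

Gripped: the opening is 25.6 mm at 30 N. Lifting 3 mm and pushing to the robot's left along the row.

```bash
python3 -m pendant '[{"x":0,"y":0,"z":0.012,"rx":0,"ry":0,"rz":0,"claw":0},{"x":-0.002,"y":0.006,"z":0.012,"rx":0,"ry":0,"rz":0,"claw":0},{"x":-0.004,"y":0.012,"z":0.012,"rx":0,"ry":0,"rz":0,"claw":0},{"x":-0.006,"y":0.018,"z":0.012,"rx":0,"ry":0,"rz":0,"claw":0},{"x":-0.008,"y":0.024,"z":0.012,"rx":0,"ry":0,"rz":0,"claw":0},{"x":-0.01,"y":0.03,"z":0.012,"rx":0,"ry":0,"rz":0,"claw":0},{"x":-0.01,"y":0.03,"z":0.012,"rx":0,"ry":0,"rz":0,"claw":0},{"x":-0.01,"y":0.03,"z":0.012,"rx":0,"ry":0,"rz":0,"claw":0}]'
```

```text
time_s: 7.2
tcp_pos: [0.5471, -0.1188, 0.0856]
ee_rot: [[0.922, -0.387, 0.0], [-0.387, -0.922, 0.0], [0.0, -0.0, -1.0]]
wrist_force: [-0.4, -0.7, 0.4]
gripper_width: 0.29
gripper_force: 30.0
```

No wall after 8 mm, so pushing on in small steps.

```bash
python3 -m pendant '[{"x":-0.001,"y":0.003,"z":0,"rx":0,"ry":0,"rz":0,"claw":0},{"x":-0.002,"y":0.006,"z":0,"rx":0,"ry":0,"rz":0,"claw":0},{"x":-0.003,"y":0.008,"z":0,"rx":0,"ry":0,"rz":0,"claw":0},{"x":-0.003,"y":0.008,"z":0,"rx":0,"ry":0,"rz":0,"claw":0},{"x":-0.003,"y":0.008,"z":0,"rx":0,"ry":0,"rz":0,"claw":0},{"x":-0.003,"y":0.008,"z":0,"rx":0,"ry":0,"rz":0,"claw":0},{"x":-0.003,"y":0.008,"z":0,"rx":0,"ry":0,"rz":0,"claw":0},{"x":-0.003,"y":0.008,"z":0,"rx":0,"ry":0,"rz":0,"claw":0}]'
```

```text
time_s: 8.2
tcp_pos: [0.5467, -0.1178, 0.0857]
ee_rot: [[0.922, -0.387, 0.001], [-0.387, -0.922, -0.001], [0.001, 0.001, -1.0]]
wrist_force: [0.9, -5.8, -2.3]
gripper_width: 0.293
gripper_force: 30.0
```

The wall is felt: −5.8 N in y. Now to the right, about 17 mm.

```bash
python3 -m pendant '[{"x":0.004,"y":-0.012,"z":0,"rx":0,"ry":0,"rz":0,"claw":0},{"x":0.008,"y":-0.024,"z":0,"rx":0,"ry":0,"rz":0,"claw":0},{"x":0.012,"y":-0.036,"z":0,"rx":0,"ry":0,"rz":0,"claw":0},{"x":0.015,"y":-0.048,"z":0,"rx":0,"ry":0,"rz":0,"claw":0},{"x":0.018,"y":-0.057,"z":0,"rx":0,"ry":0,"rz":0,"claw":0},{"x":0.02,"y":-0.064,"z":0,"rx":0,"ry":0,"rz":0,"claw":0},{"x":0.021,"y":-0.066,"z":0,"rx":0,"ry":0,"rz":0,"claw":0},{"x":0.021,"y":-0.066,"z":0,"rx":0,"ry":0,"rz":0,"claw":0}]'
python3 -m pendant '[{"x":0.001,"y":-0.003,"z":0,"rx":0,"ry":0,"rz":0,"claw":0},{"x":0.002,"y":-0.006,"z":0,"rx":0,"ry":0,"rz":0,"claw":0},{"x":0.002,"y":-0.006,"z":0,"rx":0,"ry":0,"rz":0,"claw":0},{"x":0.002,"y":-0.006,"z":0,"rx":0,"ry":0,"rz":0,"claw":0},{"x":0.002,"y":-0.006,"z":0,"rx":0,"ry":0,"rz":0,"claw":0},{"x":0.002,"y":-0.006,"z":0,"rx":0,"ry":0,"rz":0,"claw":0},{"x":0.002,"y":-0.006,"z":0,"rx":0,"ry":0,"rz":0,"claw":0},{"x":0.002,"y":-0.006,"z":0,"rx":0,"ry":0,"rz":0,"claw":0}]'
```

```text
time_s: 9.2
tcp_pos: [0.5515, -0.1333, 0.0855]
ee_rot: [[0.922, -0.387, -0.0], [-0.387, -0.922, 0.0], [-0.0, 0.0, -1.0]]
wrist_force: [0.6, 0.6, -0.8]
gripper_width: 0.291
gripper_force: 30.0
time_s: 10.2
tcp_pos: [0.5521, -0.1347, 0.0856]
ee_rot: [[0.922, -0.387, -0.0], [-0.387, -0.922, 0.0], [-0.0, -0.0, -1.0]]
wrist_force: [0.4, 1.6, 0.5]
gripper_width: 0.289
gripper_force: 30.0
```

Travel from wall to wall is about 17.7 mm, the full play. One more nudge to be sure of the right wall.

```bash
python3 -m pendant '[{"x":0.001,"y":-0.003,"z":0,"rx":0,"ry":0,"rz":0,"claw":0},{"x":0.002,"y":-0.005,"z":0,"rx":0,"ry":0,"rz":0,"claw":0},{"x":0.002,"y":-0.005,"z":0,"rx":0,"ry":0,"rz":0,"claw":0},{"x":0.002,"y":-0.005,"z":0,"rx":0,"ry":0,"rz":0,"claw":0},{"x":0.002,"y":-0.005,"z":0,"rx":0,"ry":0,"rz":0,"claw":0},{"x":0.002,"y":-0.005,"z":0,"rx":0,"ry":0,"rz":0,"claw":0},{"x":0.002,"y":-0.005,"z":0,"rx":0,"ry":0,"rz":0,"claw":0},{"x":0.002,"y":-0.005,"z":0,"rx":0,"ry":0,"rz":0,"claw":0}]'
```

```text
time_s: 11.2
tcp_pos: [0.5523, -0.1351, 0.0856]
ee_rot: [[0.922, -0.388, -0.001], [-0.388, -0.922, 0.001], [-0.001, -0.001, -1.0]]
wrist_force: [-0.8, 6.7, 1.9]
gripper_width: 0.287
gripper_force: 30.0
```

Right wall confirmed at +6.7 N. Recentring and drawing the peg out.

```bash
python3 -m pendant '[{"x":-0.006,"y":0.02,"z":0,"rx":0,"ry":0,"rz":0,"claw":0},{"x":-0.012,"y":0.038,"z":0,"rx":0,"ry":0,"rz":0,"claw":0},{"x":-0.012,"y":0.038,"z":0.08,"rx":0,"ry":0,"rz":0,"claw":0},{"x":-0.012,"y":0.038,"z":0.2,"rx":0,"ry":0,"rz":0,"claw":0},{"x":-0.012,"y":0.038,"z":0.34,"rx":0,"ry":0,"rz":0,"claw":0},{"x":-0.012,"y":0.038,"z":0.48,"rx":0,"ry":0,"rz":0,"claw":0},{"x":-0.012,"y":0.038,"z":0.6,"rx":0,"ry":0,"rz":0,"claw":0},{"x":-0.012,"y":0.038,"z":0.68,"rx":0,"ry":0,"rz":0,"claw":0}]'
python3 -m pendant '[{"x":-0.02,"y":0.1,"z":0.02,"rx":0,"ry":0,"rz":0,"claw":0},{"x":-0.05,"y":0.22,"z":0.02,"rx":0,"ry":0,"rz":0,"claw":0},{"x":-0.08,"y":0.34,"z":0.02,"rx":0,"ry":0,"rz":0,"claw":0},{"x":-0.11,"y":0.46,"z":0.02,"rx":0,"ry":0,"rz":0,"claw":0},{"x":-0.14,"y":0.58,"z":0.02,"rx":0,"ry":0,"rz":0,"claw":0},{"x":-0.16,"y":0.7,"z":0.02,"rx":0,"ry":0,"rz":0,"claw":0},{"x":-0.18,"y":0.82,"z":0.02,"rx":0,"ry":0,"rz":0,"claw":0},{"x":-0.2,"y":0.94,"z":0.02,"rx":0,"ry":0,"rz":0,"claw":0}]'
```

```text
time_s: 12.2
tcp_pos: [0.5498, -0.1268, 0.2573]
ee_rot: [[0.922, -0.387, 0.002], [-0.387, -0.922, -0.001], [0.002, -0.0, -1.0]]
wrist_force: [-0.9, -0.5, -2.0]
gripper_width: 0.29
gripper_force: 30.0
time_s: 13.2
tcp_pos: [0.4992, 0.1092, 0.2605]
ee_rot: [[0.922, -0.387, 0.0], [-0.387, -0.922, -0.0], [0.0, 0.0, -1.0]]
wrist_force: [0.1, 0.7, -0.9]
gripper_width: 0.291
gripper_force: 30.0
```

```bash
python3 -m pendant '[{"x":-0.02,"y":0.12,"z":0,"rx":0,"ry":0,"rz":0,"claw":0},{"x":-0.04,"y":0.24,"z":0,"rx":0,"ry":0,"rz":0,"claw":0},{"x":-0.06,"y":0.36,"z":0,"rx":0,"ry":0,"rz":0,"claw":0},{"x":-0.08,"y":0.48,"z":0,"rx":0,"ry":0,"rz":0,"claw":0},{"x":-0.1,"y":0.58,"z":0,"rx":0,"ry":0,"rz":0,"claw":0},{"x":-0.11,"y":0.65,"z":0,"rx":0,"ry":0,"rz":0,"claw":0},{"x":-0.11,"y":0.68,"z":0,"rx":0,"ry":0,"rz":0,"claw":0},{"x":-0.11,"y":0.68,"z":0,"rx":0,"ry":0,"rz":0,"claw":0}]'
python3 - <<'E'
from h import *
a=capture("side"); print(project(a,(.472,.28,.055)))
cv2.imwrite("pics/s4.png",a["color"][:,:,::-1])
E
```

```text
time_s: 14.2
tcp_pos: [0.4722, 0.2784, 0.2604]
ee_rot: [[0.922, -0.387, -0.0], [-0.387, -0.922, -0.0], [0.0, 0.0, -1.0]]
wrist_force: [-0.2, -0.2, -1.1]
gripper_width: 0.291
gripper_force: 30.0
(np.float64(390.8910755374144), np.float64(372.6864347207031))
```

View pics/s4.png

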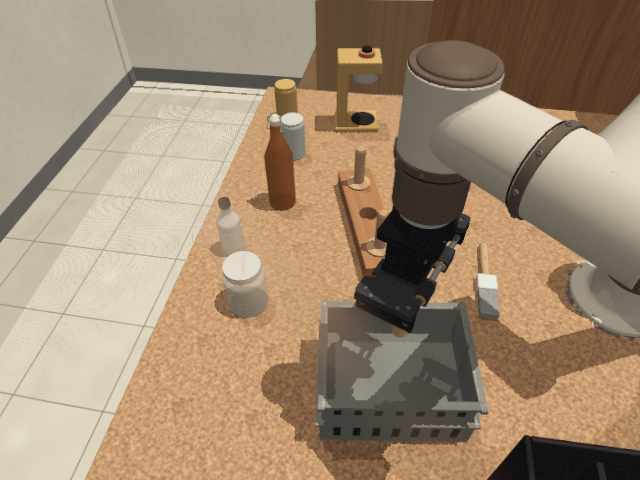

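The socket at (368,215) is empty and the bottle is standing. The peg is over the basket, with its tip at (400,330). The planned floor point projects to (391,373), the middle of the floor. Lowering.

```bash
python3 -m pendant '[{"x":0,"y":0,"z":-0.08,"rx":0,"ry":0,"rz":0,"claw":0},{"x":0,"y":0,"z":-0.18,"rx":0,"ry":0,"rz":0,"claw":0},{"x":0,"y":0,"z":-0.28,"rx":0,"ry":0,"rz":0,"claw":0},{"x":0,"y":0,"z":-0.36,"rx":0,"ry":0,"rz":0,"claw":0},{"x":0,"y":0,"z":-0.43,"rx":0,"ry":0,"rz":0,"claw":0},{"x":0,"y":0,"z":-0.48,"rx":0,"ry":0,"rz":0,"claw":0},{"x":0,"y":0,"z":-0.51,"rx":0,"ry":0,"rz":0,"claw":0},{"x":0,"y":0,"z":-0.51,"rx":0,"ry":0,"rz":0,"claw":0}]'
python3 -m pendant '[{"x":0,"y":0,"z":-0.004,"rx":0,"ry":0,"rz":0,"claw":0},{"x":0,"y":0,"z":-0.008,"rx":0,"ry":0,"rz":0,"claw":0},{"x":0,"y":0,"z":-0.01,"rx":0,"ry":0,"rz":0,"claw":0},{"x":0,"y":0,"z":-0.012,"rx":0,"ry":0,"rz":0,"claw":0},{"x":0,"y":0,"z":-0.012,"rx":0,"ry":0,"rz":0,"claw":0},{"x":0,"y":0,"z":-0.012,"rx":0,"ry":0,"rz":0,"claw":0},{"x":0,"y":0,"z":-0.012,"rx":0,"ry":0,"rz":0,"claw":0},{"x":0,"y":0,"z":-0.012,"rx":0,"ry":0,"rz":0,"claw":0}]'
```

```text
time_s: 15.25
tcp_pos: [0.4721, 0.2782, 0.1328]
ee_rot: [[0.922, -0.388, -0.0], [-0.388, -0.922, -0.001], [-0.0, 0.001, -1.0]]
wrist_force: [-0.7, 0.0, -0.7]
gripper_width: 0.295
gripper_force: 30.0
time_s: 16.25
tcp_pos: [0.4721, 0.2784, 0.1301]
ee_rot: [[0.922, -0.387, 0.0], [-0.387, -0.922, 0.0], [0.0, -0.0, -1.0]]
wrist_force: [-0.9, 0.1, -0.5]
gripper_width: 0.295
gripper_force: 30.0
```

No floor contact yet, so a few more millimetres.

```bash
python3 -m pendant '[{"x":0,"y":0,"z":-0.003,"rx":0,"ry":0,"rz":0,"claw":0},{"x":0,"y":0,"z":-0.006,"rx":0,"ry":0,"rz":0,"claw":0},{"x":0,"y":0,"z":-0.009,"rx":0,"ry":0,"rz":0,"claw":0},{"x":0,"y":0,"z":-0.011,"rx":0,"ry":0,"rz":0,"claw":0},{"x":0,"y":0,"z":-0.011,"rx":0,"ry":0,"rz":0,"claw":0},{"x":0,"y":0,"z":-0.011,"rx":0,"ry":0,"rz":0,"claw":0},{"x":0,"y":0,"z":-0.011,"rx":0,"ry":0,"rz":0,"claw":0},{"x":0,"y":0,"z":-0.011,"rx":0,"ry":0,"rz":0,"claw":0}]'
```

```text
time_s: 17.25
tcp_pos: [0.4721, 0.2784, 0.1273]
ee_rot: [[0.922, -0.387, 0.0], [-0.387, -0.922, 0.0], [0.0, -0.0, -1.0]]
wrist_force: [-0.3, 0.6, -1.0]
gripper_width: 0.29
gripper_force: 30.0
```

```bash
python3 -m pendant '[{"x":0,"y":0,"z":-0.003,"rx":0,"ry":0,"rz":0,"claw":0},{"x":0,"y":0,"z":-0.006,"rx":0,"ry":0,"rz":0,"claw":0},{"x":0,"y":0,"z":-0.008,"rx":0,"ry":0,"rz":0,"claw":0},{"x":0,"y":0,"z":-0.01,"rx":0,"ry":0,"rz":0,"claw":0},{"x":0,"y":0,"z":-0.01,"rx":0,"ry":0,"rz":0,"claw":0},{"x":0,"y":0,"z":-0.01,"rx":0,"ry":0,"rz":0,"claw":0},{"x":0,"y":0,"z":-0.01,"rx":0,"ry":0,"rz":0,"claw":0},{"x":0,"y":0,"z":-0.01,"rx":0,"ry":0,"rz":0,"claw":0}]'
```

```text
time_s: 18.25
tcp_pos: [0.4723, 0.2785, 0.1264]
ee_rot: [[0.922, -0.387, 0.001], [-0.387, -0.922, 0.0], [0.001, -0.001, -1.0]]
wrist_force: [-2.0, -1.2, 8.7]
gripper_width: 0.291
gripper_force: 30.0
```

Floor felt at +8.7 N up, with tcp z 0.126 (0.1275 expected). Easing off, releasing and rising.

```bash
python3 -m pendant '[{"x":0,"y":0,"z":0.004,"rx":0,"ry":0,"rz":0,"claw":0},{"x":0,"y":0,"z":0.004,"rx":0,"ry":0,"rz":0,"claw":0.32},{"x":0,"y":0,"z":0.004,"rx":0,"ry":0,"rz":0,"claw":0.4},{"x":0,"y":0,"z":0.004,"rx":0,"ry":0,"rz":0,"claw":0.55},{"x":0,"y":0,"z":0.004,"rx":0,"ry":0,"rz":0,"claw":0.7},{"x":0,"y":0,"z":0.004,"rx":0,"ry":0,"rz":0,"claw":0.85},{"x":0,"y":0,"z":0.004,"rx":0,"ry":0,"rz":0,"claw":1},{"x":0,"y":0,"z":0.004,"rx":0,"ry":0,"rz":0,"claw":1}]'
python3 -m pendant '[{"x":0,"y":0,"z":0.06,"rx":0,"ry":0,"rz":0,"claw":1},{"x":0,"y":0,"z":0.14,"rx":0,"ry":0,"rz":0,"claw":1},{"x":0,"y":0,"z":0.24,"rx":0,"ry":0,"rz":0,"claw":1},{"x":0,"y":0,"z":0.34,"rx":0,"ry":0,"rz":0,"claw":1},{"x":0,"y":0,"z":0.44,"rx":0,"ry":0,"rz":0,"claw":1},{"x":0,"y":0,"z":0.54,"rx":0,"ry":0,"rz":0,"claw":1},{"x":0,"y":0,"z":0.62,"rx":0,"ry":0,"rz":0,"claw":1},{"x":0,"y":0,"z":0.62,"rx":0,"ry":0,"rz":0,"claw":1}]'
python3 - <<'E'
from h import *
a=capture("side")
cv2.imwrite("pics/s5.png",a["color"][:,:,::-1])
E
```

```text
time_s: 19.25
tcp_pos: [0.4721, 0.2784, 0.1258]
ee_rot: [[0.922, -0.387, 0.0], [-0.387, -0.922, 0.0], [0.0, -0.0, -1.0]]
wrist_force: [0.3, -0.1, 0.4]
gripper_width: 0.89
gripper_force: 0.0
time_s: 20.25
tcp_pos: [0.4728, 0.279, 0.2835]
ee_rot: [[0.922, -0.387, 0.004], [-0.387, -0.922, 0.004], [0.002, -0.005, -1.0]]
wrist_force: [1.0, 0.2, -1.3]
gripper_width: 1.005
gripper_force: 0.0
```

View pics/s5.png

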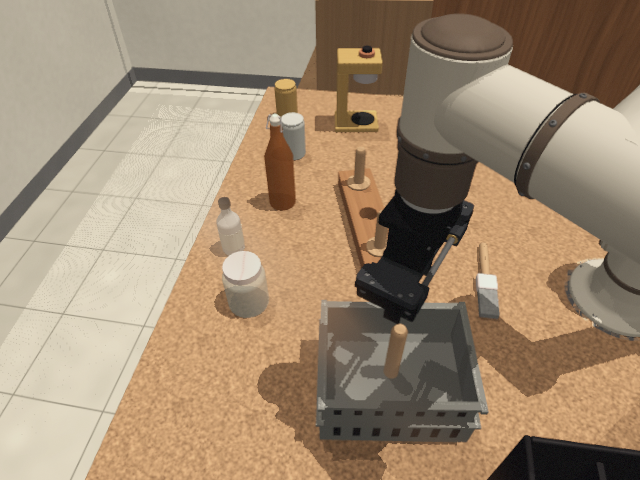

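The peg stands free in the middle of the basket, with its top at (398,330) and foot at (393,375). The gripper is open above it and touching nothing, and the bottle is standing. Handing in.

```bash
python3 -c "from station import *; print(finish_job())"
```

```text
the job is handed in; nothing more can be done
None
```

The job is handed in (no verdict was returned): I wiggled the loose middle peg to the left wall and then the right wall of its socket, drew it out, and left it standing free in the upper basket with the swing-top bottle untouched.

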